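# Bring the salt round on the spice carousel

### The job

Turn the three-armed spice carousel by pushing its raised arms round with a fingertip, either way and in as many pushes as you need, until the salt shaker (grey domed cap) stands at the front in line with the red serving mark on the foot. Push lightly on the arms only: do not grip an arm, and do not touch or lift the wooden tray or any of the jars on it. Leave the carousel at rest with all three jars upright in their seats, and leave the other things on the worktop where they are.

Things in the scene. Friction and masses are not known exactly. Their poses are not given: they have to be found in the camera images.
- foot: Fixed dark metal foot of the carousel, a disc 184 mm across and 8 mm high with a flat tongue 36 mm wide and 7 mm high that reaches 165 mm out from the centre along its own -x; on the tongue a red dot and bar, the serving mark. Origin under its centre, on the turning axis. The tongue points roughly towards the robot.
- serving_spot (a point): Point on the foot's -x line (towards the red mark), 70 mm from the turning axis and 16 mm above the worktop: the middle of the salt shaker's underside belongs here.
- carousel: Turning part: steel hub (top 151 mm high), three level arms 120 degrees apart, and the tray. Origin on the vertical turning axis, 10 mm up. Turns endlessly either way, friction about 0.12 N m, stays where left. Arms: bars 12 mm thick, centre line 136 mm above the worktop, ending in dark wooden balls 22 mm across, 148 mm from the axis. Each arm is midway (60 degrees) between two jar seats.
- tray: Round wooden tray of the carousel, 220 mm across, fixed to the turning arms; same origin as carousel, floor for the jars 16 mm above the worktop. Three ring seats, inner diameter 54 mm, lips 16 mm above that floor, centred 70 mm from the axis.
- spoke_1 (a point): Point on the centre line of spoke arm 1, 125 mm from the turning axis and 136 mm above the worktop (a good place to push sideways); it turns with the carousel.
- spoke_2 (a point): Point on the centre line of spoke arm 2, 125 mm from the turning axis and 136 mm above the worktop (a good place to push sideways); it turns with the carousel.
- spoke_3 (a point): Point on the centre line of spoke arm 3, 125 mm from the turning axis and 136 mm above the worktop (a good place to push sideways); it turns with the carousel.
- salt: Salt shaker: clear, white salt inside, grey domed cap; 44 mm across, 90 mm high, loose in one of the three seats (any). Origin at the middle of its underside.
- yellow_lid_jar: Spice jar with a yellow lid, 42 mm across, 96 mm high, loose in another seat. Origin at the middle of its underside.
- white_lid_jar: Spice jar with a white lid, 47 mm across, 98 mm high, loose in another seat. Origin at the middle of its underside.
- glass: Bystander: drinking glass, 81 mm across, 91 mm high, on the left. Origin under its middle.
- tin: Bystander: flat food tin, 86 mm across, 40 mm high, on the right. Origin under its middle.
- tape_roll: Bystander: roll of masking tape lying flat, 98 mm across, 25 mm high, near right. Origin under its middle.
- candle: Bystander: candle jar with a pale lid, 57 mm across, 44 mm high, far left. Origin under its middle.
Not all that is in view belongs to the job. Leave any green or turquoise look-alike of the yellow_lid_jar alone.

How it is judged:
On the way:
1. a finger pushes an arm of the carousel and turns it (contact force between the fingers and carousel above 0.2 N and angular speed of carousel above 0.03 rad/s), for 0.05 s.
At the end, for the whole second after the job is handed in: The middle of the salt shaker's underside is within 14 mm (level) of the serving spot; the carousel has stopped (under 0.05 rad/s); all three jars stand upright (within 0.2 rad) and still on the tray floor, 60 to 80 mm from the turning axis, that is in their seats (horizontal distance between salt and serving_spot below 0.014 m and angular speed of carousel below 0.05 rad/s and angle between each of salt, yellow_lid_jar, white_lid_jar's own z axis and vertical below 0.2 rad and height (world z) of salt between 0.012 and 0.02 m and horizontal distance between salt and foot between 0.06 and 0.08 m and linear speed of each of salt, yellow_lid_jar, white_lid_jar below 0.02 m/s and height (world z) of yellow_lid_jar between 0.012 and 0.02 m and horizontal distance between yellow_lid_jar and foot between 0.06 and 0.08 m and height (world z) of white_lid_jar between 0.012 and 0.02 m and horizontal distance between white_lid_jar and foot between 0.06 and 0.08 m); the robot touches nothing.
It fails at once if a finger touches a jar on the carousel (over 0.5 N) (contact force between the fingers and salt above 0.5 N or contact force between the fingers and yellow_lid_jar above 0.5 N or contact force between the fingers and white_lid_jar above 0.5 N).
It fails at once if a finger touches the wooden tray (over 0.5 N) (contact force between the fingers and tray above 0.5 N).
It fails at once if an arm is gripped or shoved hard (over 15 N between the fingers and the carousel) (contact force between the fingers and carousel above 15 N).
It fails at once if a jar on the carousel is lifted or toppled (height (world z) of any of salt, yellow_lid_jar, white_lid_jar above 0.035 m or angle between any of salt, yellow_lid_jar, white_lid_jar's own z axis and vertical above 0.5 rad).
It fails at once if another thing on the worktop is moved by over 20 mm (distance of any of glass, tin, tape_roll, candle from where it was at the start of the episode above 0.02 m).
It also fails if it takes over 61 s, if anything falls off the work surface, if the arm or the gripper's body presses on something with over 40 N, if the wrist force passes 120 N, or if a joint passes its speed limit or range.

### The arm

A 7-joint arm with a two-finger parallel gripper is mounted at the origin on a cart in front of the work surface, level with it; the furniture and walls round the work are solid. World frame = base frame: x ahead of the robot, y to its left, z up, the work surface at z = 0. Lengths are in m, angles in rad, forces in N, time in s.
With the tool pointing down it reaches from about 0.425 to 0.925 m from the base axis. Payload 6.8 kg.
Tool frame: the origin (TCP) lies on the mounting face of the last link; the fingertips stand 173 mm ahead of it and the grasp point (between the pads) lies 155 mm ahead of it; z points along the fingers, y is the line along which they close (so a half turn about z gives the same grasp; the last joint's range is limited). The gripper opens to 85 mm and grips with 20 to 120 N. Pads are 22 mm wide; open, the fingers measure 114 mm over their backs; the gripper's body (76 mm by 85 mm) begins 54 mm behind the grasp point. The pads swing forward as they close: fully open they stand 13 mm farther back than shut.
Start: joints at [-1.275, 0.477, 0.022, 1.555, -0.011, 1.109, -0.083], TCP at [0.265, 0.621, 0.405] pointing down, gripper open.
Joint ranges: [-2.96, 2.96], [-0.34, 2.1], [-1.41, 1.46], [0.24, 2.44], [-1.37, 4.51], [0.17, 1.92], [-2.96, 2.96]. Speed limits (rad/s): [2.39, 2.39, 3.14, 3.14, 3.14, 3.14, 3.14].

### API

Orientations are given as a rotation vector (axis times angle).
In Python, from bench import r gives the robot as it stands.
- The arm moves only by the tool carry_out, never from a script. Its argument "moves" is a list of rows, each a list of 5 numbers: the shift along the tool's x, y, z in m, then the turn about the tool's z in rad, then the finger opening in m, from 0 to 0.0854. In form: [[dx, dy, dz, roll, claw], ...]. A call has exactly 8 rows; each row is the pose to reach, as a shift and turn from the pose commanded when the call began, along the tool's axes at that moment; what a row does not reach only later rows make up. A row lasts 1/10 s, in which the tool goes at most 50 mm and 8.59 degrees, less where a joint would pass 70% of its speed; a pose out of reach is approached as far as the arm can. A call with a gripper value outside its range is refused whole. The fingers move at their own pace and stop on an object; "force" is the grip in N (left out, the last holds). Time passes only in rows, so rows that repeat a pose let the fingers close, or fill a call up. It gives the time, the measured TCP pose, the force, the opening and the grip force at its end, in the units of the state.
- r.get_obs(): the state, without advancing time (a new reading comes with each control period).
- r.grab_frame(name): name is "side" or "top" or "wrist"; returns the picture (480x640x3 uint8, red, green, blue); there is no depth.
- r.calibration(name): a dict with "fx", "fy", "cx", "cy" (pixels), "rvec" (rotation vector, rad) and "tvec" (3), from world to camera coordinates, as OpenCV has them. Camera axes: x right, y down, z forward; pixel columns grow to the right and rows downward; lengths in m; the calibration is good to about 2 mm. A picture is of the moment at which its call begins: read the wrist's pose just before it. calibration takes no time and is no camera call; for the wrist camera it gives the pose at the moment of the call.
- r.hand_in(): hands the job in; it is judged then, once.
The state is a dict: "clock": time; "joints": joint angles; "qvel": joint speeds; "tau": joint torques, N m; "tcp_pos": TCP position; "orientation": TCP orientation; "contact_force": force on the tool from outside, world axes, zero at the start; "moment": the same for the moment, N m; "grip_width": finger opening in m; "gripper_force": force on a finger pad.
Only numpy, scipy, OpenCV 4.12 (cv2) and the standard library are available. Lean on these libraries where they do the work, as an engineer would, in place of code of your own. Each camera call takes 0.05 s, during which the arm holds its last target. There are 200 camera calls.

## Working session

There is one attempt and no reset: what is moved stays moved. The work goes in short steps, Python scripts to look and compute and a tool call to move; the robot and the scene stay as the last step left them, time stands still between calls to the robot, and variables do not carry over. Pictures are saved under pics/ and viewed, at most 10 in all, crops included, and the job is handed in when it is done.

Besides the shell and the picture viewer there is one more tool, called after "Emit:" in YAML: its name, and indented under it one key for each argument. carry_out: Moves the arm, as the interface text tells. Its arguments: {"type":"object","properties":{"moves":{"type":"array","items":{"type":"array","items":{"type":"number"}}},"force":{"type":"number"}},"required":["moves"]}

```bash
mkdir -p pics
python3 - <<'E'
from bench import r
import cv2
o=r.get_obs();print({k:o[k] for k in('clock','tcp_pos','orientation','joints','grip_width')})
for n in('top','side'):
    cv2.imwrite(f'pics/{n}0.png',cv2.cvtColor(r.grab_frame(n),cv2.COLOR_RGB2BGR)); print(n,r.calibration(n))
E
```

```text
{'clock': 0.0, 'tcp_pos': array([0.26510209, 0.62046097, 0.40369596]), 'orientation': array([-6.29901147e-01, -3.07753970e+00,  2.89416677e-03]), 'joints': array([-1.27508434,  0.4778308 ,  0.02232936,  1.55647197, -0.01151123,
        1.10927729, -0.08309054]), 'grip_width': 0.08569918474983318}
top {'fx': 474.9606375119831, 'fy': 474.9606375119831, 'cx': 317.2920843817338, 'cy': 244.23769765086263, 'rvec': array([ 2.17661012, -2.22072118,  0.08280511]), 'tvec': array([-0.02847738,  0.51849242,  1.40048724])}
side {'fx': 511.47647430236884, 'fy': 511.47647430236884, 'cx': 320.92258517965774, 'cy': 239.0640768399153, 'rvec': array([ 2.0304075 , -1.58425258,  0.54246161]), 'tvec': array([-0.15691252,  0.45224005,  1.01633172])}
```

View pics/top0.png

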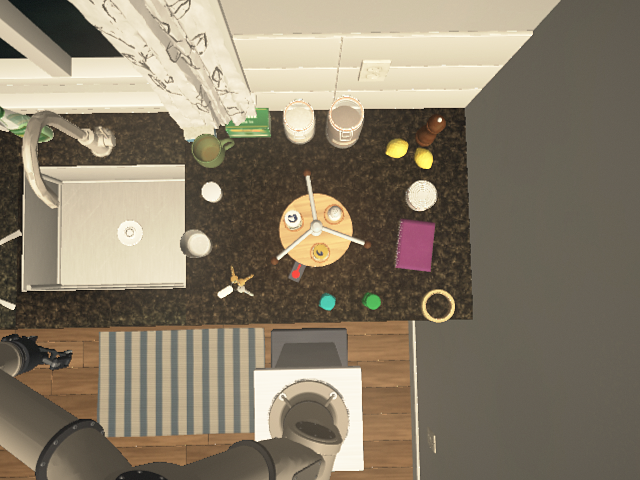

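View pics/side0.png

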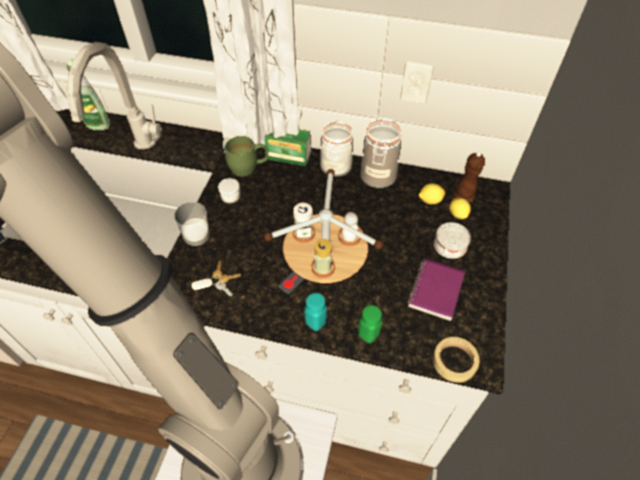

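In the top view, the jar at (320,252) is yellow. The one at (293,219) looks white-lidded and the one at (335,213) grey-domed, so that should be the salt. The red mark is at (297,271). I'll confirm with a crop and take measurements.

```bash
cat > h.py <<'E'
import numpy as np,cv2
from bench import r
def ray(n,uv,z):
    c=r.calibration(n);R,_=cv2.Rodrigues(c['rvec']);t=c['tvec']
    d=R.T@np.array([(uv[0]-c['cx'])/c['fx'],(uv[1]-c['cy'])/c['fy'],1]);o=-R.T@t
    return o+d*(z-o[2])/d[2]
def cents(n,im,lo,hi,box,amin=4):
    h=cv2.cvtColor(im,cv2.COLOR_RGB2HSV);m=cv2.inRange(h,lo,hi);k=np.zeros_like(m);x0,y0,x1,y1=box;k[y0:y1,x0:x1]=m[y0:y1,x0:x1]
    _,_,s,c=cv2.connectedComponentsWithStats(k)
    return [(c[i],s[i]) for i in range(1,len(s)) if s[i][4]>=amin]
E
python3 - <<'E'
from h import *
t=r.grab_frame('top');s=r.grab_frame('side')
a=cv2.resize(t[160:290,250:380],(400,400),interpolation=cv2.INTER_CUBIC);b=cv2.resize(s[165:295,255:385],(400,400),interpolation=cv2.INTER_CUBIC)
cv2.imwrite('pics/c1.png',cv2.cvtColor(np.hstack([a,b]),cv2.COLOR_RGB2BGR))
for c,st in cents('top',t,(20,70,100),(0,0,0),(0,0,1,1)):pass
for c,st in cents('top',t,(8,60,120),(25,255,255),(260,170,370,290),300):print('tray',c,st)
for c,st in cents('top',t,(0,180,100),(6,255,255),(270,250,320,290)):print('red',c,st[4],ray('top',c,.007))
for n,uv,z in [('ballN',(307,173),.136),('ballR',(368,245),.136),('ballL',(276,262),.136),('hub',(316,229),.151),('saltlid',(335,213),.1),('white',(293,219),.11),('yel',(320,252),.11),('turq',(328,302),.09),('green',(373,301),.09)]:print(n,ray('top',uv,z).round(4))
E
```

```text
tray [295.81873112 220.73413897] [279 193  35  57 993]
tray [332.0042061  213.87907466] [313 193  40  44 951]
tray [319.28863172 249.46698434] [ 287  230   64   38 1469]
red [295.76086957 272.67391304] 46 [0.43451439 0.02704514 0.007     ]
ballN [ 0.7076 -0.0126  0.136 ]
ballR [ 0.5059 -0.1754  0.136 ]
ballL [0.4645 0.0763 0.136 ]
hub [ 0.5511 -0.034   0.151 ]
saltlid [ 0.5999 -0.0892  0.1   ]
white [0.584 0.029 0.11 ]
yel [ 0.4904 -0.0444  0.11  ]
turq [ 0.3505 -0.0644  0.09  ]
green [ 0.3506 -0.1909  0.09  ]
```

View pics/c1.png

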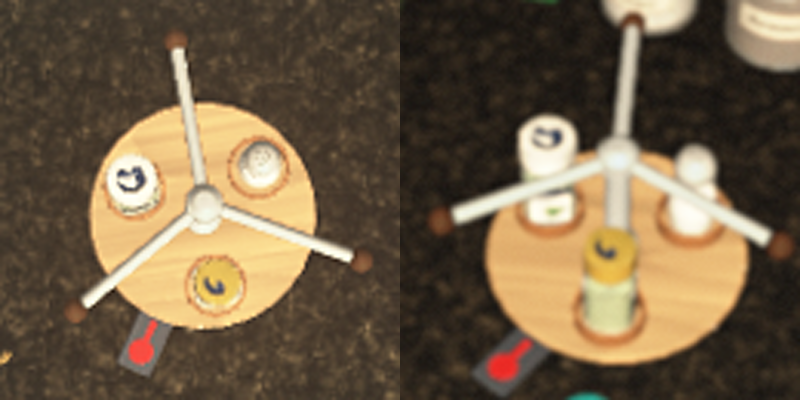

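The crop confirms it: the grey domed salt is at top px (335,213), the white lid at (293,219) and the yellow lid at (320,252). The green and turquoise jars stand off the carousel. The axis is at about (0.559,-0.037), the salt at about -51° and the mark at 152.8°. That means turning clockwise by 156.6°, pushing the left arm (129.6°) round to about -27°.

```bash
cat >> h.py <<'E'
C=np.array([.5585,-.037])
def tool(p):
    o=r.get_obs();R,_=cv2.Rodrigues(o['orientation']);return R.T@(np.array(p)-o['tcp_pos'])
def pol(a,rad=.125,z=.295):
    a=np.radians(a);return [C[0]+rad*np.cos(a),C[1]+rad*np.sin(a),z]
E
python3 - <<'E'
from h import *
print(cv2.Rodrigues(r.get_obs()['orientation'])[0].round(3))
print(pol(148),tool(pol(148,z=.40)),tool(pol(148)))
E
```

```text
[[-0.92   0.393 -0.   ]
 [ 0.393  0.92  -0.001]
 [-0.    -0.001 -1.   ]]
[np.float64(0.45249398798044677), np.float64(0.029239908029150614), 0.295] [-0.4046273  -0.47016741  0.00465555] [-0.40462101 -0.47004775  0.10965548]
```

Emit:
carry_out:
  moves:
    - [-0.02,-0.023,0,0,0]
    - [-0.05,-0.058,0,0,0]
    - [-0.08,-0.093,0,0,0]
    - [-0.11,-0.128,0,0,0]
    - [-0.14,-0.163,0,0,0]
    - [-0.17,-0.198,0,0,0]
    - [-0.2,-0.232,0,0,0]
    - [-0.23,-0.267,0,0,0]
  force: 20

```text
clock: 1.0
tcp_pos: [0.3721, 0.2829, 0.4048]
orientation: [0.63, 3.078, 0.001]
contact_force: [1.2, -0.3, 0.6]
grip_width: 0.0004
gripper_force: 0.0
```

Emit:
carry_out:
  moves:
    - [-0.03,-0.035,0,0,0]
    - [-0.06,-0.07,0,0,0]
    - [-0.09,-0.105,0,0,0]
    - [-0.12,-0.14,0,0,0]
    - [-0.15,-0.175,0,0,0]
    - [-0.17,-0.2,0,0,0]
    - [-0.175,-0.203,0,0,0]
    - [-0.175,-0.203,0,0,0]

```text
clock: 1.8
tcp_pos: [0.4532, 0.0286, 0.4047]
orientation: [0.634, 3.077, 0.0]
contact_force: [-0.2, 0.5, 0.2]
grip_width: -0.0
gripper_force: 0.0
```

Run:
```python
from h import *
o=r.get_obs();print(o['clock'],o['tcp_pos'],o['orientation'],o['grip_width'],o['joints'].round(2),tool(pol(148)))
cv2.imwrite('pics/top1.png',cv2.cvtColor(cv2.resize(r.grab_frame('top')[120:330,200:480],(800,600)),cv2.COLOR_RGB2BGR))
```

```text
1.8 [0.45319362 0.02863495 0.40470744] [6.33790966e-01 3.07687516e+00 1.15226252e-04] -4.363374367912117e-05 [-0.55  0.1   0.38  2.08 -0.05  0.97  1.02] [0.000893   0.00026868 0.10970738]
```

View pics/top1.png

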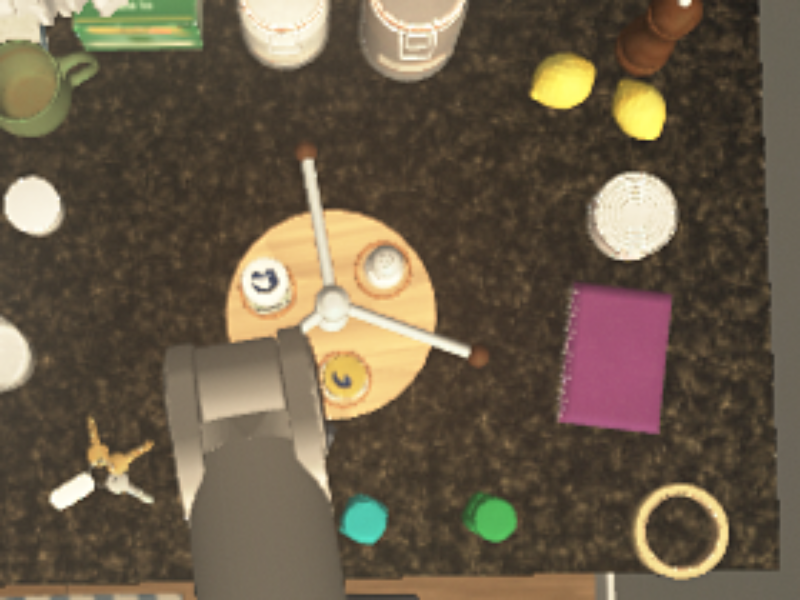

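The gripper hovers at (250,400) in the crop, just counterclockwise of the left arm, and everything else is undisturbed. Next I lower it beside the arm.

Emit:
carry_out:
  moves:
    - [0,0,0.015,0,0]
    - [0,0,0.035,0,0]
    - [0,0,0.055,0,0]
    - [0,0,0.075,0,0]
    - [0,0,0.095,0,0]
    - [0,0,0.107,0,0]
    - [0,0,0.109,0,0]
    - [0,0,0.109,0,0]

```text
clock: 2.65
tcp_pos: [0.453, 0.0301, 0.2958]
orientation: [-0.628, -3.078, 0.0]
contact_force: [-0.1, 0.1, -0.7]
grip_width: -0.0
gripper_force: 0.0
```

Run:
```python
from h import *
o=r.get_obs();print(o['clock'],o['tcp_pos'],o['contact_force'])
for a in range(148,-30,-4):print(a,tool(pol(a)).round(3)[:2],end=';')
```

```text
2.65 [0.45298501 0.03005326 0.2957575 ] [-0.07049498  0.14443083 -0.7421381 ]
148 [ 0.    -0.001];144 [-0.002  0.008];140 [-0.004  0.016];136 [-0.007  0.024];132 [-0.01   0.032];128 [-0.014  0.04 ];124 [-0.018  0.048];120 [-0.023  0.055];116 [-0.029  0.062];112 [-0.035  0.068];108 [-0.041  0.074];104 [-0.048  0.079];100 [-0.055  0.084];96 [-0.063  0.089];92 [-0.07   0.093];88 [-0.078  0.096];84 [-0.087  0.099];80 [-0.095  0.101];76 [-0.104  0.103];72 [-0.112  0.104];68 [-0.121  0.105];64 [-0.13   0.104];60 [-0.138  0.104];56 [-0.147  0.102];52 [-0.156  0.1  ];48 [-0.164  0.098];44 [-0.172  0.095];40 [-0.18   0.091];36 [-0.188  0.087];32 [-0.195  0.082];28 [-0.202  0.077];24 [-0.208  0.071];20 [-0.215  0.065];16 [-0.22   0.058];12 [-0.226  0.051];8 [-0.23   0.044];4 [-0.235  0.037];0 [-0.238  0.029];-4 [-0.241  0.021];-8 [-0.244  0.012];-12 [-0.246  0.004];-16 [-0.247 -0.005];-20 [-0.248 -0.014];-24 [-0.248 -0.022];-28 [-0.248 -0.031];
```

Emit:
carry_out:
  moves:
    - [-0.001,0.004,0,0,0]
    - [-0.002,0.008,0,0,0]
    - [-0.003,0.011,0,0,0]
    - [-0.004,0.014,0,0,0]
    - [-0.005,0.017,0,0,0]
    - [-0.006,0.021,0,0,0]
    - [-0.008,0.027,0,0,0]
    - [-0.01,0.032,0,0,0]

```text
clock: 3.45
tcp_pos: [0.475, 0.0551, 0.2956]
orientation: [-0.63, -3.077, 0.001]
contact_force: [-1.0, -1.0, -0.2]
grip_width: 0.0
gripper_force: 0.6
```

Run:
```python
from h import *
o=r.get_obs();print(o['clock'],o['tcp_pos'],o['contact_force'])
for a in range(132,-30,-4):print(a,tool(pol(a)).round(3)[:2],end=';')
t=r.grab_frame('top');cv2.imwrite('pics/top2.png',cv2.cvtColor(cv2.resize(t[120:330,200:480],(800,600)),cv2.COLOR_RGB2BGR))
```

```text
3.45 [0.47498002 0.05513963 0.2956038 ] [-0.98697861 -0.96802007 -0.17464696]
132 [0.    0.001];128 [-0.004  0.008];124 [-0.008  0.016];120 [-0.013  0.023];116 [-0.018  0.03 ];112 [-0.024  0.036];108 [-0.031  0.042];104 [-0.038  0.048];100 [-0.045  0.053];96 [-0.052  0.057];92 [-0.06   0.061];88 [-0.068  0.065];84 [-0.076  0.068];80 [-0.085  0.07 ];76 [-0.093  0.072];72 [-0.102  0.073];68 [-0.111  0.073];64 [-0.119  0.073];60 [-0.128  0.072];56 [-0.137  0.071];52 [-0.145  0.069];48 [-0.153  0.066];44 [-0.162  0.063];40 [-0.169  0.06 ];36 [-0.177  0.055];32 [-0.184  0.051];28 [-0.191  0.045];24 [-0.198  0.04 ];20 [-0.204  0.034];16 [-0.21   0.027];12 [-0.215  0.02 ];8 [-0.22   0.013];4 [-0.224  0.005];0 [-0.228 -0.003];-4 [-0.231 -0.011];-8 [-0.234 -0.019];-12 [-0.236 -0.028];-16 [-0.237 -0.036];-20 [-0.238 -0.045];-24 [-0.238 -0.054];-28 [-0.238 -0.062];
```

View pics/top2.png

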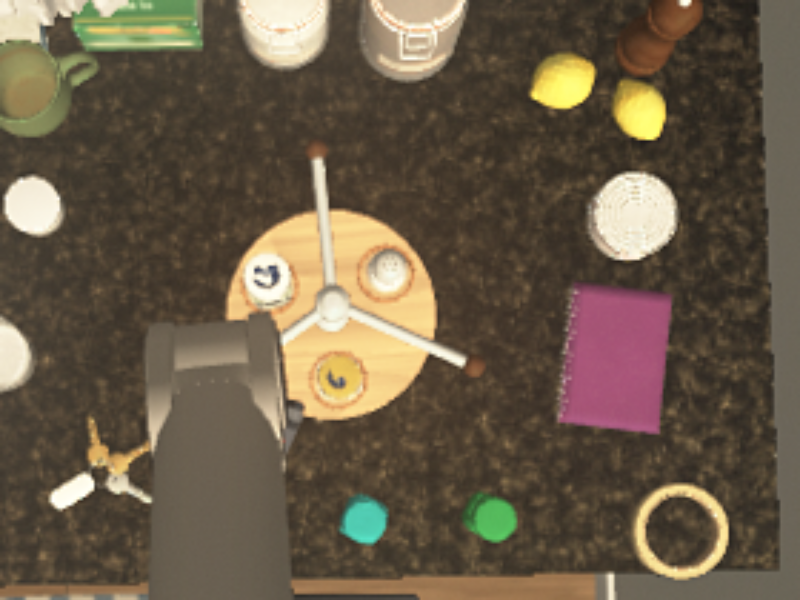

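The carousel is turning clockwise with about 1.4 N: the far arm's ball has moved from (306,150) to (317,150), and the jars are upright. I'll continue the arc.

Emit:
carry_out:
  moves:
    - [-0.003,0.006,0,0,0]
    - [-0.007,0.013,0,0,0]
    - [-0.012,0.022,0,0,0]
    - [-0.018,0.03,0,0,0]
    - [-0.024,0.036,0,0,0]
    - [-0.031,0.042,0,0,0]
    - [-0.038,0.048,0,0,0]
    - [-0.045,0.053,0,0,0]

```text
clock: 4.3
tcp_pos: [0.5377, 0.0861, 0.2956]
orientation: [-0.63, -3.078, 0.0]
contact_force: [-1.6, -0.8, -0.6]
grip_width: -0.0001
gripper_force: 0.6
```

Run:
```python
from h import *
o=r.get_obs();print(o['clock'],o['tcp_pos'],o['contact_force'],o['joints'].round(2))
for a in range(104,-30,-4):print(a,tool(pol(a)).round(3)[:2],end=';')
```

```text
4.3 [0.53768362 0.08614989 0.29561762] [-1.56187805 -0.81922339 -0.60862498] [-0.54  0.41  0.33  1.99 -0.19  0.77  1.07]
104 [ 0.008 -0.005];100 [ 0.001 -0.   ];96 [-0.007  0.004];92 [-0.014  0.008];88 [-0.022  0.012];84 [-0.031  0.014];80 [-0.039  0.017];76 [-0.048  0.018];72 [-0.056  0.019];68 [-0.065  0.02 ];64 [-0.074  0.02 ];60 [-0.082  0.019];56 [-0.091  0.018];52 [-0.1    0.016];48 [-0.108  0.013];44 [-0.116  0.01 ];40 [-0.124  0.006];36 [-0.132  0.002];32 [-0.139 -0.002];28 [-0.146 -0.008];24 [-0.153 -0.013];20 [-0.159 -0.02 ];16 [-0.164 -0.026];12 [-0.17  -0.033];8 [-0.175 -0.04 ];4 [-0.179 -0.048];0 [-0.182 -0.056];-4 [-0.186 -0.064];-8 [-0.188 -0.072];-12 [-0.19  -0.081];-16 [-0.192 -0.09 ];-20 [-0.192 -0.098];-24 [-0.193 -0.107];-28 [-0.192 -0.116];
```

Emit:
carry_out:
  moves:
    - [-0.005,0.003,0,0,0]
    - [-0.012,0.007,0,0,0]
    - [-0.02,0.011,0,0,0]
    - [-0.029,0.014,0,0,0]
    - [-0.038,0.017,0,0,0]
    - [-0.047,0.018,0,0,0]
    - [-0.056,0.019,0,0,0]
    - [-0.065,0.02,0,0,0]

```text
clock: 5.1
tcp_pos: [0.6053, 0.0784, 0.2957]
orientation: [-0.63, -3.078, 0.0]
contact_force: [-1.3, -0.5, 1.6]
grip_width: -0.0
gripper_force: 0.7
```

Emit:
carry_out:
  moves:
    - [-0.006,0,0,0,0]
    - [-0.014,-0.001,0,0,0]
    - [-0.023,-0.002,0,0,0]
    - [-0.032,-0.004,0,0,0]
    - [-0.041,-0.007,0,0,0]
    - [-0.05,-0.01,0,0,0]
    - [-0.058,-0.014,0,0,0]
    - [-0.066,-0.018,0,0,0]

```text
clock: 5.9
tcp_pos: [0.6587, 0.0357, 0.2956]
orientation: [-0.63, -3.078, -0.0]
contact_force: [-1.4, 1.1, 0.4]
grip_width: 0.0002
gripper_force: 0.7
```

Run:
```python
from h import *
o=r.get_obs();print(o['clock'],o['tcp_pos'],o['contact_force'],o['joints'].round(2))
for a in range(40,-30,-4):print(a,tool(pol(a)).round(3)[:2],end=';')
t=r.grab_frame('top');cv2.imwrite('pics/top3.png',cv2.cvtColor(cv2.resize(t[120:330,200:480],(800,600)),cv2.COLOR_RGB2BGR))
```

```text
5.9 [0.65866271 0.03569519 0.29563193] [-1.43874296  1.05465181  0.41293225] [-0.38  0.58  0.33  1.7  -0.23  0.89  1.21]
40 [0.007 0.005];36 [-0.001  0.001];32 [-0.008 -0.004];28 [-0.015 -0.009];24 [-0.021 -0.015];20 [-0.028 -0.021];16 [-0.033 -0.027];12 [-0.039 -0.034];8 [-0.043 -0.042];4 [-0.048 -0.049];0 [-0.051 -0.057];-4 [-0.055 -0.065];-8 [-0.057 -0.074];-12 [-0.059 -0.082];-16 [-0.06  -0.091];-20 [-0.061 -0.099];-24 [-0.061 -0.108];-28 [-0.061 -0.117];
```

View pics/top3.png

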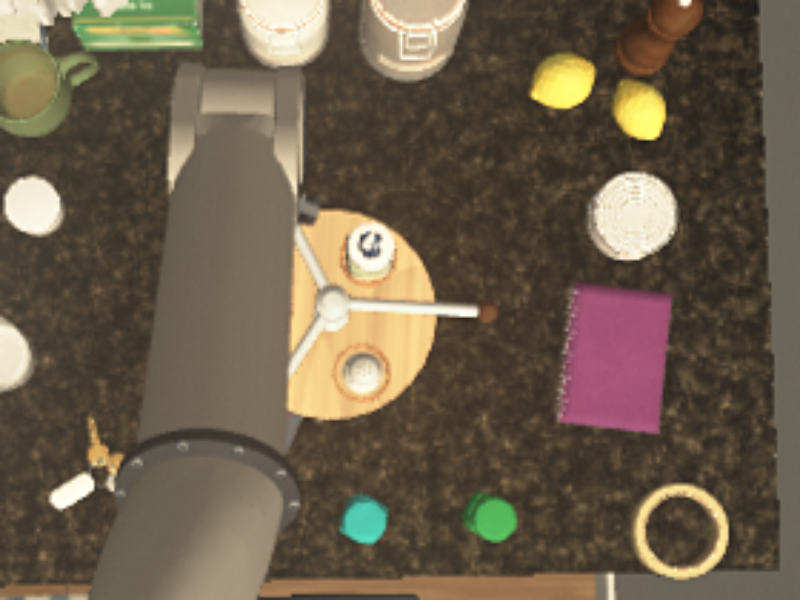

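The pushed arm is now near 27°, the salt is at (363,373) and the white jar at (370,250), all upright. I'll continue to about -16° for the finger.

Emit:
carry_out:
  moves:
    - [-0.006,-0.003,0,0,0]
    - [-0.012,-0.007,0,0,0]
    - [-0.018,-0.012,0,0,0]
    - [-0.024,-0.018,0,0,0]
    - [-0.03,-0.024,0,0,0]
    - [-0.036,-0.031,0,0,0]
    - [-0.041,-0.038,0,0,0]
    - [-0.046,-0.046,0,0,0]

```text
clock: 6.75
tcp_pos: [0.6826, -0.0248, 0.2957]
orientation: [0.63, 3.078, 0.0]
contact_force: [-0.5, 1.5, -0.5]
grip_width: 0.0001
gripper_force: 0.6
```

Emit:
carry_out:
  moves:
    - [-0.003,-0.007,0,0,0]
    - [-0.006,-0.015,0,0,0]
    - [-0.009,-0.022,0,0,0]
    - [-0.011,-0.028,0,0,0]
    - [-0.013,-0.034,0,0,0]
    - [-0.014,-0.039,0,0,0]
    - [-0.014,-0.042,0,0,0]
    - [-0.014,-0.043,0,0,0]

```text
clock: 7.55
tcp_pos: [0.6784, -0.0696, 0.2958]
orientation: [0.631, 3.077, -0.0]
contact_force: [0.8, 1.0, -0.4]
grip_width: 0.0002
gripper_force: 0.5
```

Run:
```python
from h import *
o=r.get_obs();print(o['clock'],o['tcp_pos'],o['contact_force'],np.degrees(np.arctan2(*(o['tcp_pos'][:2]-C)[::-1])))
for a in range(-8,-30,-2):print(a,tool(pol(a)).round(3)[:2],end=';')
a=cv2.resize(r.grab_frame('top')[160:290,250:380],(400,400));b=cv2.resize(r.grab_frame('side')[165:295,255:385],(400,400))
cv2.imwrite('pics/top4.png',cv2.cvtColor(np.hstack([a,b]),cv2.COLOR_RGB2BGR))
```

```text
7.55 [ 0.67836798 -0.06958835  0.29579205] [ 0.77709875  0.97057101 -0.35346696] -15.209321298991087
-8 [0.002 0.016];-10 [0.001 0.011];-12 [0.    0.007];-14 [-0.     0.003];-16 [-0.001 -0.002];-18 [-0.001 -0.006];-20 [-0.002 -0.01 ];-22 [-0.002 -0.015];-24 [-0.002 -0.019];-26 [-0.002 -0.023];-28 [-0.002 -0.028];
```

View pics/top4.png

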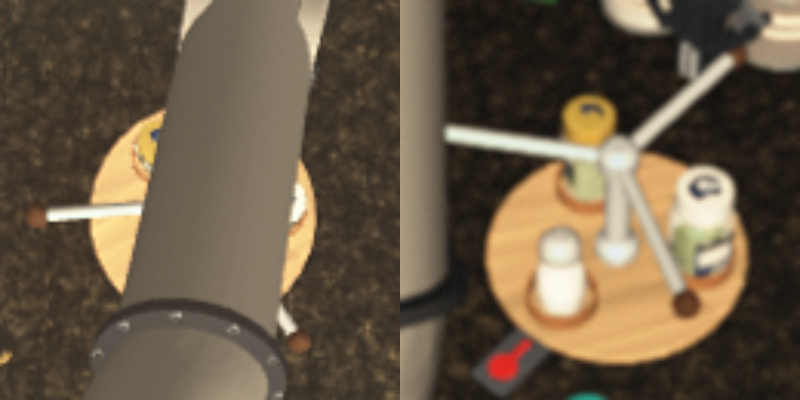

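The side view shows the salt at (560,290) in the crop, close behind the red mark (510,360) and nearly in line. I'll measure the arm angles from the balls.

Run:
```python
from h import *
for n,uv in [('top',(262,230.2)),('top',(346.9,270.8)),('side',(348.3,263.5))]:
    p=ray(n,uv,.136)[:2]-C;print(n,np.hypot(*p).round(4),np.degrees(np.arctan2(p[1],p[0])).round(1))
p=ray('side',(255+158*.325,165+294*.325),.03)[:2]-C;print('salt',np.hypot(*p),np.degrees(np.arctan2(p[1],p[0])))
p=ray('side',(255+105*.325,165+360*.325),.007)[:2]-C;print('red',np.hypot(*p),np.degrees(np.arctan2(p[1],p[0])))
```

```text
top 0.1503 92.5
top 0.1452 -147.0
side 0.1438 -146.9
salt 0.07381980713902006 150.54517958730932
red 0.13872029092362415 151.7800494012981
```

The arms stand at 92.5° and -147°, against targets of 92.8° and -147.2°. The carousel is in line, so I back off and rise.

Emit:
carry_out:
  moves:
    - [0,0.004,0,0,0]
    - [0,0.012,0,0,0]
    - [0,0.022,0,0,0]
    - [0,0.03,-0.005,0,0]
    - [0,0.03,-0.03,0,0]
    - [0,0.03,-0.06,0,0]
    - [0,0.03,-0.09,0,0]
    - [0,0.03,-0.11,0,0]

```text
clock: 8.45
tcp_pos: [0.6908, -0.0407, 0.4086]
orientation: [0.628, 3.075, 0.001]
contact_force: [-0.1, -0.1, -0.4]
grip_width: 0.0001
gripper_force: 0.0
```

Emit:
carry_out:
  moves:
    - [0,0.03,0,0,0]
    - [0,0.07,0,0,0]
    - [0,0.11,0,0,0]
    - [0,0.15,0,0,0]
    - [0,0.18,0,0,0]
    - [0,0.2,0,0,0]
    - [0,0.2,0,0,0]
    - [0,0.2,0,0,0]

```text
clock: 9.25
tcp_pos: [0.7686, 0.1428, 0.4056]
orientation: [-0.629, -3.078, 0.001]
contact_force: [-0.2, -0.3, 0.4]
grip_width: -0.0001
gripper_force: 0.0
```

Run:
```python
from h import *
o=r.get_obs();print(o['clock'],o['tcp_pos'],o['contact_force'])
a=cv2.resize(r.grab_frame('top')[160:290,250:380],(400,400));b=cv2.resize(r.grab_frame('side')[165:295,255:385],(400,400))
cv2.imwrite('pics/top5.png',cv2.cvtColor(np.hstack([a,b]),cv2.COLOR_RGB2BGR))
```

```text
9.25 [0.7686337  0.14283071 0.4055821 ] [-0.20760766 -0.34838539  0.40152786]
```

View pics/top5.png

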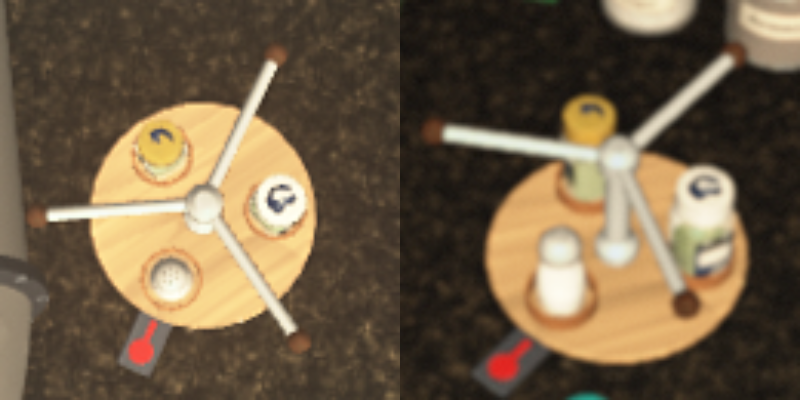

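The salt (172,278) stands in line between the hub and the red mark (142,350). All the jars are upright, the carousel is at rest and the arm is clear.

```bash
python3 -c "
from bench import r
print(r.hand_in())"
```

```text
the job is handed in; nothing more can be done
None
```

I turned the carousel about 157° clockwise with one light fingertip push on an arm. The last pictures show the salt shaker in line with the red mark, all three jars upright and the robot arm clear; I handed the job in at about 9 s, and no verdict came back.

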